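# Log the cutting order on the glass stations

### The arm

A 7-joint arm with a two-finger parallel gripper is mounted at the origin on the work surface. World frame = base frame: x ahead of the robot, y to its left, z up, the work surface at z = 0. Lengths are in m, angles in rad, forces in N, time in s.
With the tool pointing down it reaches from about 0.425 to 0.925 m from the base axis. Payload 6.8 kg.
Tool frame: the origin (TCP) lies at the very end of the fingers, on their centre line; the grasp point (between the pads) lies 19 mm behind it (tcp_to_grasp is the distance from the TCP to the grasp point, in m); z points along the fingers, y is the direction in which the jaws open and shut (so a half turn about z gives the same grasp; the last joint's range is limited). The gripper opens to 85 mm and grips with 20 to 120 N. Pads are 22 mm wide; open, the fingers measure 114 mm over their backs; the gripper's body (76 mm by 85 mm) begins 54 mm behind the grasp point. The pads swing forward as they close: fully open they stand 13 mm farther back than shut.
Start: joints at [1.083, 0.477, 0.022, 1.555, -0.011, 1.109, -0.083], TCP at [0.25, -0.627, 0.231] pointing down, gripper open.
Joint ranges: [-2.96, 2.96], [-0.34, 2.1], [-1.41, 1.46], [0.24, 2.44], [-1.37, 4.51], [0.17, 1.92], [-2.96, 2.96]. Speed limits (rad/s): [2.39, 2.39, 3.14, 3.14, 3.14, 3.14, 3.14].

### API

Orientations are given as a unit quaternion [w, x, y, z].
In Python, from station import * gives the robot as it stands.
- The arm moves only by the tool apply_moves, never from a script. Its argument "increments" is one flat list of numbers, 5 for each row, row after row: the finger opening in mm, from 0 to 85.4, then the shift along the tool's x, y, z in mm, then the turn about the tool's z in degrees. In form: [claw, tx, ty, tz, roll, claw, tx, ty, tz, roll, ...]. A call has 1 to 12 rows; each row shifts and turns the pose as measured when the row begins, along the tool's axes as they then stand; what a row does not reach is not made up. A row lasts 1/8 s, in which the tool goes at most 62.5 mm and 10.7 degrees, less where a joint would pass 70% of its speed; a pose out of reach is approached as far as the arm can. A call with a gripper value outside its range is refused whole. The fingers move at their own pace and stop on an object; "squeeze" is the grip in N (left out, the last holds). Time passes only in rows, so rows that do not move let the fingers close. It gives the time, the measured TCP pose, the force and the opening at its end, in the units of the state.
- get_obs(): the state, without advancing time (a new reading comes with each control period).
- read_camera(name): name is "side" or "top" or "wrist"; returns (picture, depth): 384x512x3 uint8, blue, green, red; 384x512 float32, m along the optical axis (not along the pixel's ray), 0 where there is no reading.
- get_calibration(name): a dict with "mtx" (3x3 intrinsics, pixels), "camera_from_world" (4x4, takes a point from world to camera coordinates); the wrist camera has in their place "T_tool_cam" (4x4, takes a point from camera to tool coordinates, whose origin is the TCP and whose axes are the flange's). Camera axes: x right, y down, z forward; pixel columns grow to the right and rows downward; lengths in m; the calibration is good to about 2 mm. The wrist camera is an equidistant fisheye: a pixel r from the principal point sees the ray r / f radians off the axis. A picture is of the moment at which its call begins: read the wrist's pose just before it. get_calibration takes no time and is no camera call.
- hand_in(): hands the job in, once; it reports no verdict.
Trained networks look in the newest picture that a camera, given by its name, has taken for a name from the list of things; names that differ only in an ending like _2 or _b are one class to them, and where a whole thing is asked for, a point or a joint stands for the part that bears it (a point fixed in the world has none). Each returns a list of dicts, best first, with "p" (0 to 1); they miss things now and then, are a little off and sometimes report something else, mostly with a low value. They report only what shows in the picture. A call takes as long as a camera call. They do not tell look-alikes from the thing itself.
- outline_of(camera, thing): "pixels" (384x512 bool, what is visible of it) and "extent" ([centre column, centre row, width, height] in pixels, round what is visible of it).
The state is a dict: "t": time; "q": joint angles; "joint_vel": joint speeds; "joint_torque": joint torques, N m; "eef_pos": TCP position; "tool_rot": TCP orientation; "contact_force": force on the tool from outside, world axes, zero at the start; "torque": the same for the moment, N m; "gripper_width": opening from 0.0 (shut) to 1.0 (fully open).
Only numpy, scipy, OpenCV 4.12 (cv2) and the standard library are available. Lean on these libraries where they do the work, as an engineer would, in place of code of your own. Each camera call takes 0.05 s, during which the arm holds its last target.

### The job

Log the cutting order for the next window: with a fingertip, lightly press down the white key on the amber glass station, then the one on the green station, then the one on the blue station; each key stays down once pressed. Leave the ruby-red station's key up, and do not pick up or shift any glass or any of the things standing on the bench.

Things in the scene. Friction and masses are not known exactly. Their poses are not given: they have to be found in the camera images.
- tray_amber: The amber-orange glass station, fixed to the bench: a grey console block 56 (x) x 90 (y) x 40 mm high with one round white key on top, and joined to its +x side an open plywood tray (88 x 90 mm, 22 mm high) holding amber-orange glass. Origin on the bench directly under the key's centre; z up, x from the key towards the tray.
- key_amber_top (a point): Centre of the top face of the white key on the amber-orange glass station (moves down with the key). The key is a 28 mm dia. upright plunger; its top is 70 mm above the bench when up and 58 mm when fully down, still 14 mm proud of the black collar (38 mm dia.) around it.
- key_amber (a joint): How far the amber-orange station's key is pressed, m: 0 = up, 0.012 = fully down; collar and key together then give a further 2.5 N per mm on a rubber buffer (the collar also yields about 1 mm under the 2.5 N) and come back up when let go. It resists with a steady 2.5 N or so (a little more if pushed fast), has no return spring and stays where it is left. A press registers beyond 0.006. The fragile station must never feel more than 20 N.
- glass_amber: Loose amber-orange glass offcut, 56 x 54 x 4 mm, lying flat on top of the glass in its tray, about 72 mm to the tray side of the key, its underside 15 mm above the bench. Origin at centre of its underside. To be left lying.
- tray_green: The green glass station, fixed to the bench: a grey console block 56 (x) x 90 (y) x 40 mm high with one round white key on top, and joined to its +x side an open plywood tray (88 x 90 mm, 22 mm high) holding green glass. Origin on the bench directly under the key's centre; z up, x from the key towards the tray.
- key_green_top (a point): Centre of the top face of the white key on the green glass station (moves down with the key). The key is a 28 mm dia. upright plunger; its top is 70 mm above the bench when up and 58 mm when fully down, still 14 mm proud of the black collar (38 mm dia.) around it.
- key_green (a joint): How far the green station's key is pressed, m: 0 = up, 0.012 = fully down; collar and key together then give a further 2.5 N per mm on a rubber buffer (the collar also yields about 1 mm under the 2.5 N) and come back up when let go. It resists with a steady 2.5 N or so (a little more if pushed fast), has no return spring and stays where it is left. A press registers beyond 0.006. The fragile station must never feel more than 20 N.
- glass_green: Loose green glass offcut, 56 x 54 x 4 mm, lying flat on top of the glass in its tray, about 72 mm to the tray side of the key, its underside 15 mm above the bench. Origin at centre of its underside. To be left lying.
- tray_blue: The deep blue glass station, fixed to the bench: a grey console block 56 (x) x 90 (y) x 40 mm high with one round white key on top, and joined to its +x side an open plywood tray (88 x 90 mm, 22 mm high) holding deep blue glass. Origin on the bench directly under the key's centre; z up, x from the key towards the tray.
- key_blue_top (a point): Centre of the top face of the white key on the deep blue glass station (moves down with the key). The key is a 28 mm dia. upright plunger; its top is 70 mm above the bench when up and 58 mm when fully down, still 14 mm proud of the black collar (38 mm dia.) around it.
- key_blue (a joint): How far the deep blue station's key is pressed, m: 0 = up, 0.012 = fully down; collar and key together then give a further 2.5 N per mm on a rubber buffer (the collar also yields about 1 mm under the 2.5 N) and come back up when let go. It resists with a steady 2.5 N or so (a little more if pushed fast), has no return spring and stays where it is left. A press registers beyond 0.006. The fragile station must never feel more than 20 N.
- glass_blue: Loose deep blue glass offcut, 56 x 54 x 4 mm, lying flat on top of the glass in its tray, about 72 mm to the tray side of the key, its underside 15 mm above the bench. Origin at centre of its underside. To be left lying.
- tray_ruby: The ruby red glass station, fixed to the bench: a grey console block 56 (x) x 90 (y) x 40 mm high with one round white key on top, and joined to its +x side an open plywood tray (88 x 90 mm, 22 mm high) holding ruby red glass. Origin on the bench directly under the key's centre; z up, x from the key towards the tray.
- key_ruby_top (a point): Centre of the top face of the white key on the ruby red glass station (moves down with the key). The key is a 28 mm dia. upright plunger; its top is 70 mm above the bench when up and 58 mm when fully down, still 14 mm proud of the black collar (38 mm dia.) around it.
- key_ruby (a joint): How far the ruby red station's key is pressed, m: 0 = up, 0.012 = fully down; collar and key together then give a further 2.5 N per mm on a rubber buffer (the collar also yields about 1 mm under the 2.5 N) and come back up when let go. It resists with a steady 2.5 N or so (a little more if pushed fast), has no return spring and stays where it is left. A press registers beyond 0.006. The fragile station must never feel more than 20 N.
- glass_ruby: Loose ruby red glass offcut, 56 x 54 x 4 mm, lying flat on top of the glass in its tray, about 72 mm to the tray side of the key, its underside 15 mm above the bench. Origin at centre of its underside. To be left lying.
- mug: White ceramic mug, 80 mm dia., 90 mm high, standing loose beyond the stations; origin under its centre. Bystander.
- jar: Green glass jar with steel cap, 66 mm dia., 85 mm high, standing loose beyond the stations; origin under its centre. Bystander.
- weight: Dark steel block, 60 x 60 x 35 mm, loose beyond the stations; origin under its centre. Bystander.
- spool: Solder spool, 52 mm dia., 38 mm high, standing loose on the robot's side of the stations; origin under its centre. Bystander.
- brush: Scrubbing brush, 50 x 110 x 38 mm, lying loose on the robot's side of the stations; origin under its centre. Bystander.
There are look-alikes about, which are no part of the job. What is shaped like the tray_green but pink or yellow is not meant.

How it is judged:
On the way, in this order (a step that is already met when the one before it is completed fails the run):
1. the amber station's key is pressed down (and the later keys are still up) (value of joint key_amber above 0.006 m and value of joint each of key_green, key_blue below 0.003 m), for 0.1 s.
2. the green station's key is pressed down (and the later keys are still up) (value of joint key_green above 0.006 m and value of joint key_blue below 0.003 m), for 0.1 s.
3. the blue station's key is pressed down (value of joint key_blue above 0.006 m), for 0.1 s.
At the end, for the whole second after the job is handed in: The amber, green and blue keys are each pressed by more than 6 mm, the ruby key by less than 2 mm, and every glass offcut and bystander is at rest within 15 mm of where it began (value of joint each of key_amber, key_green, key_blue above 0.006 m and value of joint key_ruby below 0.002 m and distance of each of glass_amber, glass_green, glass_blue, glass_ruby, mug, jar, weight, spool, brush from where it was at the start of the episode below 0.015 m and linear speed of each of glass_amber, glass_green, glass_blue, glass_ruby, mug, jar, weight, spool, brush below 0.02 m/s); the robot touches nothing.
It fails at once if the ruby station's key is pressed (2 mm or more) (value of joint key_ruby above 0.002 m).
It fails at once if the green key is pressed (3 mm or more) before the amber key is down (value of joint key_green above 0.003 m and value of joint key_amber below 0.006 m).
It fails at once if the blue key is pressed (3 mm or more) before the green key is down (value of joint key_blue above 0.003 m and value of joint key_green below 0.006 m).
It fails at once if a station is pushed with more than 20 N (contact force between anything else and tray_amber above 20 N or contact force between anything else and tray_green above 20 N or contact force between anything else and tray_blue above 20 N or contact force between anything else and tray_ruby above 20 N).
It fails at once if a glass offcut or bystander is lifted, carried or shifted by 15 mm or more (distance of any of glass_amber, glass_green, glass_blue, glass_ruby, mug, jar, weight, spool, brush from where it was at the start of the episode above 0.015 m).
It also fails if it takes over 45 s, if anything falls off the work surface, if the arm or the gripper's body presses on something with over 40 N, if the wrist force passes 120 N, or if a joint passes its speed limit or range.

## Working session

There is one attempt and no reset: what is moved stays moved. The work goes in short steps, Python scripts to look and compute and a tool call to move; the robot and the scene stay as the last step left them, time stands still between calls to the robot, and variables do not carry over. Pictures are saved under pics/ and viewed, and the job is handed in when it is done.

Besides the shell and the picture viewer there is one more tool, called after ">>>" as name(argument=value, ...) on one line, values as JSON. apply_moves: Moves the arm, as the interface text tells. Its arguments: {"type":"object","properties":{"increments":{"type":"array"},"squeeze":{"type":"number"}},"required":["increments"]}

```bash
mkdir -p pics; python3 - <<'E'
from station import *
import cv2,numpy as np
s=get_obs();print(s)
for n in("top","side"):
    im,d=read_camera(n);cv2.imwrite(f"pics/{n}0.png",im);np.save(f"{n}0.npy",d)
    print(n,get_calibration(n))
print(get_calibration("wrist"))
E
```

```text
{'t': 0.0, 'q': array([ 1.08289202,  0.47778101,  0.02235619,  1.55646454, -0.01152626,
        1.10930786, -0.08307369]), 'joint_vel': array([-0.0008875 ,  0.00011849,  0.00161801,  0.00137449,  0.00109352,
        0.00032585, -0.00043107]), 'joint_torque': array([-6.36540717e-04, -5.96446824e+01,  1.60786439e+00, -2.81201541e+01,
        1.24084018e-02,  9.14200995e-03,  8.80572884e-06]), 'eef_pos': array([ 0.25000855, -0.6263457 ,  0.23033331]), 'tool_rot': array([-8.86570721e-04,  9.82020274e-01,  1.88773254e-01, -2.31541057e-04]), 'contact_force': array([-0.16448638,  0.44823818, -0.09356993]), 'torque': array([ 0.04501001, -0.02663757,  0.006798  ]), 'gripper_width': 1.00112519765741}
top {'mtx': array([[355.45590892,   0.        , 260.3698139 ],
       [  0.        , 355.45590892, 189.4747974 ],
       [  0.        ,   0.        ,   1.        ]]), 'camera_from_world': array([[-2.21098074e-02, -9.99747344e-01, -4.05014280e-03,
         4.45025170e-03],
       [-9.90189194e-01,  2.24571489e-02, -1.37916776e-01,
         4.56958903e-01],
       [ 1.37972886e-01,  9.61094269e-04, 
[... 383 characters left out ...]
    [-0.18031796,  0.66644645, -0.72341866,  0.12944858],
       [ 0.16489891, -0.70458294, -0.69019651,  1.04993812],
       [ 0.        ,  0.        ,  0.        ,  1.        ]])}
{'mtx': array([[297.31863964,   0.        , 252.67729657],
       [  0.        , 297.31863964, 194.24899782],
       [  0.        ,   0.        ,   1.        ]]), 'T_tool_cam': array([[ 5.50898597e-05, -9.44523278e-01, -3.28444478e-01,
         8.38747049e-02],
       [ 9.99999998e-01,  4.06435706e-05,  5.08489626e-05,
        -8.10441222e-04],
       [-3.46788725e-05, -3.28444480e-01,  9.44523278e-01,
        -1.43497700e-01],
       [ 0.00000000e+00,  0.00000000e+00,  0.00000000e+00,
         1.00000000e+00]])}
```

View pics/top0.png

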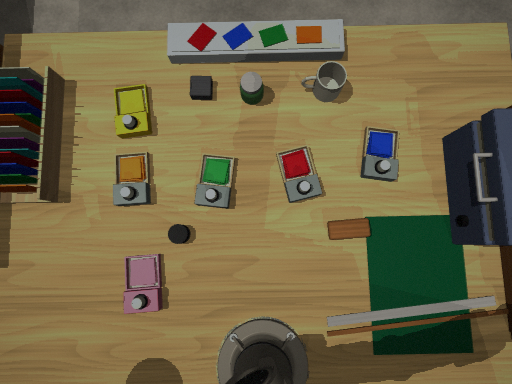

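View pics/side0.png

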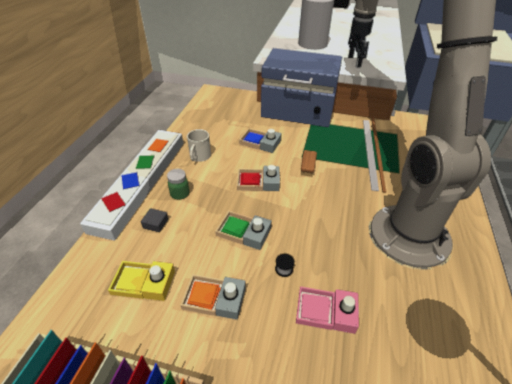

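The top view shows the amber key at about (127,193), green at (211,195), ruby at (304,187) and blue at (383,167). The yellow and pink stations are look-alikes. The toolbox is on the right, near the arm's start position. Next I'll locate the key tops.

```bash
cat > h.py <<'E'
from station import *
import cv2,numpy as np
def cloud(n,d):
    c=get_calibration(n);K=c["mtx"];T=np.linalg.inv(c["camera_from_world"])
    v,u=np.indices(d.shape);P=np.stack([(u-K[0,2])/K[0,0]*d,(v-K[1,2])/K[1,1]*d,d],-1)
    return P@T[:3,:3].T+T[:3,3]
def proj(n,p):
    c=get_calibration(n);q=c["camera_from_world"][:3,:3]@p+c["camera_from_world"][:3,3];q=c["mtx"]@q;return q[:2]/q[2]
E
python3 - <<'E'
from h import *
Wt=cloud("top",np.load("top0.npy"));Ws=cloud("side",np.load("side0.npy"))
it=cv2.imread("pics/top0.png");is_=cv2.imread("pics/side0.png")
T={"amber":(127,192),"green":(211,194),"ruby":(304,187),"blue":(383,166)}
for k,(u,v) in T.items():
    m=np.zeros(it.shape[:2],bool);m[v-14:v+15,u-14:u+15]=1
    m&=(it.min(2)>120)&(Wt[...,2]>.06)&(Wt[...,2]<.08)
    p=Wt[m];lo,hi=p.min(0),p.max(0)
    c=np.median(p,0);print(k,m.sum(),c.round(4),((lo+hi)/2).round(4),(hi-lo).round(3))
    # side
    m2=(is_.min(2)>110)&(abs(Ws[...,2]-.07)<.008)&(np.hypot(Ws[...,0]-c[0],Ws[...,1]-c[1])<.03)
    if m2.sum():
        p=Ws[m2];print("   side",m2.sum(),np.median(p,0).round(4),((p.min(0)+p.max(0))/2).round(4))
    print("   proj side",proj("side",np.r_[c[:2],.07]).round())
# tall things
z=Wt[...,2]
print("toolbox",[ (Wt[v,u].round(3)) for v,u in((150,460),(180,490),(240,480),(130,500),(100,330),(50,250),(100,20),(100,55))])
g=Ws[(Ws[...,2]>.1)&(Ws[...,1]<-.2)&(Ws[...,1]>-.62)&(Ws[...,0]>.05)];print(g.min(0),g.max(0))
E
```

```text
amber 78 [0.4542 0.3461 0.0699] [0.4544 0.3464 0.0702] [0.024 0.024 0.009]
   side 103 [0.4558 0.3476 0.0698] [0.4561 0.346  0.0682]
   proj side [231. 287.]
green 75 [0.4429 0.1245 0.0706] [0.4442 0.1236 0.0707] [0.024 0.023 0.007]
   side 69 [0.4441 0.1275 0.0699] [0.4451 0.126  0.0674]
   proj side [258. 221.]
ruby 76 [ 0.4585 -0.1195  0.0708] [ 0.4594 -0.1204  0.0706] [0.024 0.024 0.008]
   side 47 [ 0.4599 -0.117   0.0692] [ 0.46   -0.1207  0.0686]
   proj side [272. 167.]
blue 79 [ 0.5092 -0.332   0.0705] [ 0.5099 -0.3315  0.0706] [0.025 0.025 0.007]
   side 34 [ 0.5098 -0.3268  0.0698] [ 0.5107 -0.3334  0.0678]
   proj side [271. 130.]
toolbox [array([ 0.54 , -0.522,  0.088]), array([ 0.444, -0.52 ,  0.194]), array([ 0.311, -0.521,  0.132]), array([ 0.548, -0.53 ,  0.232]), array([ 0.711, -0.209,  0.017]), array([0.848, 0.014, 0.051]), array([0.699, 0.618, 0.095]), array([0.721, 0.561, 0.038])]
[ 0.2123715  -0.61984027  0.10004561] [ 0.60090761 -0.47583041  0.47470933]
```

```bash
python3 - <<'E'
from h import *
im,d=read_camera("top");im2,d2=read_camera("side")
for cam in("top","side"):
  for k in("amber","green","blue","ruby"):
    for r in outline_of(cam,f"key_{k}_top")[:2]:print(cam,k,r["p"],np.round(r["extent"],1))
im,d=read_camera("wrist");cv2.imwrite("pics/w0.png",im)
E
```

```text
top amber 0.41 [126.5 190.5  13.9  12.2]
top green 0.51 [128.5 119.2  16.6  12.9]
top green 0.43 [212.7 195.3  10.3  11.5]
top ruby 0.61 [305.9 188.7   7.9   9.3]
side amber 0.73 [203.1 294.4  25.1  21.8]
side amber 0.61 [230.7 289.8  11.8  13.7]
side green 0.74 [347.9 303.1  14.9  16.1]
side green 0.51 [255.8 225.9  10.7  16.5]
side blue 0.37 [271.6 136.1   9.    7.2]
```

>>> apply_moves(increments=[0, 0, 0, -60, 0, 0, 0, 0, -60, 0, 0, 30, -15, 0, 0, 0, 54, -27, 0, 0, 0, 54, -27, 0, 0, 0, 54, -27, 0, 0, 0, 54, -27, 0, 0, 0, 54, -27, 0, 0, 0, 30, -14, 0, 0], squeeze=20)

```text
t: 1.78
eef_pos: [0.5008, -0.3479, 0.3556]
tool_rot: [0.001, 0.983, 0.185, 0.0]
contact_force: [0.0, -0.1, 0.5]
gripper_width: -0.002
```

>>> apply_moves(increments=[0, 17.4, -55, 0, 0, 0, 17.4, -55, 0, 0, 0, 17.4, -55, 0, 0, 0, 17.4, -55, 0, 0, 0, 17.4, -55, 0, 0, 0, 17.4, -55, 0, 0, 0, 17.4, -55, 0, 0, 0, 17.4, -55, 0, 0, 0, 17.4, -55, 0, 0, 0, 17.4, -55, 0, 0, 0, 17.4, -55, 0, 0, 0, 10, -40, 0, 0])

```text
t: 3.28
eef_pos: [0.4534, 0.347, 0.3554]
tool_rot: [0.002, 0.983, 0.183, 0.005]
contact_force: [0.5, -1.0, 0.8]
gripper_width: -0.004
```

```bash
cat > to.py <<'E'
from h import *
import sys
from scipy.spatial.transform import Rotation as R
s=get_obs();q=s["tool_rot"];r=R.from_quat([q[1],q[2],q[3],q[0]]).as_matrix()
t=np.array(list(map(float,sys.argv[1:4])))
print("t",s["t"],"pos",s["eef_pos"].round(4),"Z",r[:,2].round(3),"F",s["contact_force"].round(2),"tool mm",(r.T@(t-s["eef_pos"])*1000).round(1))
E
python3 to.py .455 .346 .12
```

```text
t 3.275 pos [0.4534 0.347  0.3554] Z [ 0.01  -0.003 -1.   ] F [ 0.46 -0.95  0.85] tool mm [ -0.8  -0.  235.4]
```

>>> apply_moves(increments=[0, 0, 0, 40, 0, 0, 0, 0, 55, 0, 0, 0, 0, 55, 0, 0, 0, 0, 50, 0, 0, 0, 0, 25, 0, 0, 0, 0, 10, 0, 0, 0, 0, 0, 0])

```text
t: 4.15
eef_pos: [0.4557, 0.3535, 0.116]
tool_rot: [-0.0, 0.982, 0.187, 0.007]
contact_force: [0.1, -1.7, 0.0]
gripper_width: 0.001
```

```bash
python3 to.py .455 .346 .075; python3 - <<'E'
from h import *
im,d=read_camera("wrist");cv2.imwrite("pics/w1.png",im)
im,d=read_camera("side");cv2.imwrite("pics/s1.png",cv2.resize(im[230:350,140:320],None,fx=4,fy=4))
E
```

```text
t 4.15 pos [0.4557 0.3535 0.116 ] Z [ 0.014  0.003 -1.   ] F [ 0.06 -1.7   0.05] tool mm [-3.9  6.6 41. ]
```

View pics/w1.png

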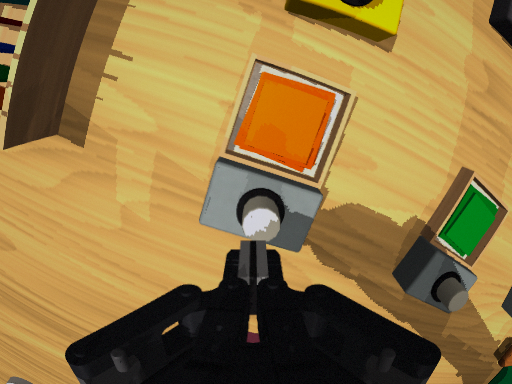

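View pics/s1.png

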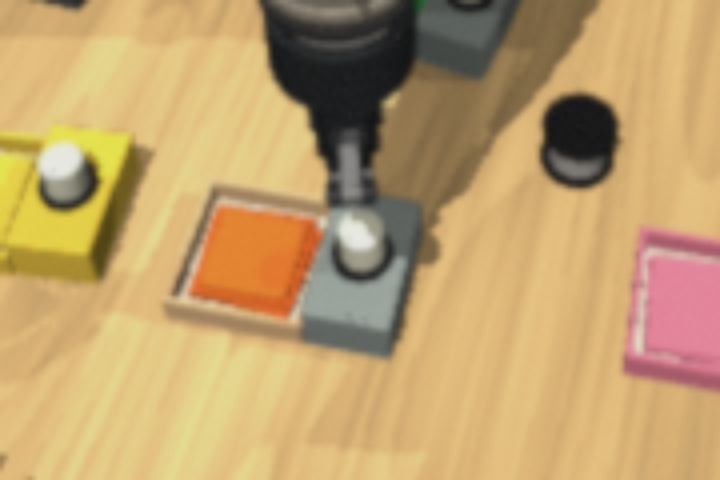

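Wrist view: white key at (261,217), closed fingertips ending near (252,243). They are almost in line, with the small sideways offset that the state also shows. I'll correct it while coming closer.

>>> apply_moves(increments=[0, -3.9, 6.6, 10, 0, 0, 0, 0, 15, 0, 0, 0, 0, 5, 0, 0, 0, 0, 0, 0])

```text
t: 4.75
eef_pos: [0.4568, 0.3466, 0.0873]
tool_rot: [-0.001, 0.982, 0.186, 0.01]
contact_force: [1.0, 0.1, 0.7]
gripper_width: -0.001
```

```bash
python3 to.py .455 .346 .07; python3 - <<'E'
from h import *
im,d=read_camera("wrist");cv2.imwrite("pics/w2.png",cv2.resize(im[140:300,160:360],None,fx=3,fy=3))
E
```

```text
t 4.75 pos [0.4568 0.3466 0.0873] Z [ 0.019  0.006 -1.   ] F [0.95 0.13 0.66] tool mm [-2.2 -0.1 17.2]
```

View pics/w2.png

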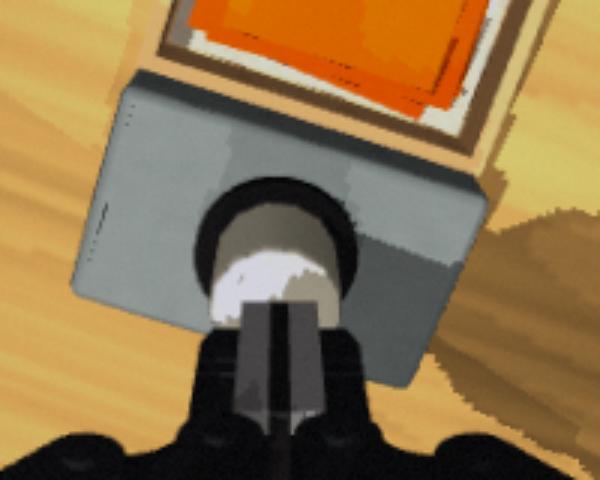

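The fingertips are centred on the white key. I'll press slowly, aiming for a TCP height of about 0.060.

>>> apply_moves(increments=[0, -2, 0, 8, 0, 0, 0, 0, 5, 0, 0, 0, 0, 4, 0, 0, 0, 0, 3, 0])

```text
t: 5.3
eef_pos: [0.4555, 0.3467, 0.0668]
tool_rot: [-0.002, 0.982, 0.187, 0.01]
contact_force: [0.2, -1.4, 3.5]
gripper_width: 0.0
```

```bash
python3 to.py .455 .346 .06
```

```text
t 5.3 pos [0.4555 0.3467 0.0668] Z [ 0.02   0.007 -1.   ] F [ 0.16 -1.38  3.53] tool mm [-0.8  0.5  6.8]
```

Contact is made at about 3.5 N, so the key is moving down. Continuing.

>>> apply_moves(increments=[0, 0, 0, 4, 0, 0, 0, 0, 4, 0, 0, 0, 0, 3, 0])

```text
t: 5.68
eef_pos: [0.4555, 0.3468, 0.0555]
tool_rot: [-0.001, 0.982, 0.187, 0.01]
contact_force: [-1.4, -1.6, 8.1]
gripper_width: 0.002
```

```bash
python3 to.py .455 .346 .06
```

```text
t 5.675 pos [0.4555 0.3468 0.0555] Z [ 0.02   0.007 -1.   ] F [-1.38 -1.56  8.1 ] tool mm [-0.6  0.5 -4.5]
```

The key is fully down at 8 N. I'll retract and check it.

>>> apply_moves(increments=[0, 0, 0, -10, 0, 0, 0, 0, -30, 0, 0, 0, 0, -40, 0, 0, 0, 0, -15, 0, 0, 0, 0, 0, 0])

```text
t: 6.3
eef_pos: [0.4537, 0.3461, 0.1535]
tool_rot: [-0.002, 0.982, 0.187, 0.01]
contact_force: [0.2, 0.1, 0.3]
gripper_width: -0.001
```

```bash
python3 to.py .444 .1245 .15; python3 - <<'E'
from h import *
im,d=read_camera("side");W=cloud("side",d)
im,dt=read_camera("top");Wt=cloud("top",dt)
for w in(W,Wt):
  m=(np.hypot(w[...,0]-.455,w[...,1]-.346)<.01)&(w[...,2]<.08);print(m.sum(),np.median(w[m],0) if m.sum() else 0)
E
```

```text
t 6.3 pos [0.4537 0.3461 0.1535] Z [ 0.02   0.007 -1.   ] F [0.21 0.14 0.32] tool mm [-90.4 202.6   1.8]
48 [0.45544323 0.34653903 0.05828515]
24 [0.45836566 0.34501872 0.05838943]
```

Amber top now reads 0.058 m, so it is fully down. Next is green.

>>> apply_moves(increments=[0, -15, 33, 0, 0, 0, -20, 45, 0, 0, 0, -20, 45, 0, 0, 0, -20, 45, 0, 0, 0, -12, 28, 0, 0, 0, -3, 7, 0, 0, 0, 0, 0, 0, 0])

```text
t: 7.28
eef_pos: [0.4384, 0.1162, 0.1416]
tool_rot: [-0.001, 0.982, 0.187, 0.002]
contact_force: [-0.0, 1.3, -0.2]
gripper_width: 0.003
```

```bash
python3 to.py .444 .1245 .085
```

```text
t 7.275 pos [0.4384 0.1162 0.1416] Z [ 0.003  0.003 -1.   ] F [-0.03  1.34 -0.19] tool mm [ 8.  -5.6 56.7]
```

>>> apply_moves(increments=[0, 8, -5.6, 10, 0, 0, 0, 0, 20, 0, 0, 0, 0, 15, 0, 0, 0, 0, 6, 0, 0, 0, 0, 0, 0])

```text
t: 7.9
eef_pos: [0.445, 0.1327, 0.0873]
tool_rot: [-0.003, 0.981, 0.192, 0.002]
contact_force: [1.1, -0.0, 0.5]
gripper_width: -0.001
```

```bash
python3 to.py .444 .1245 .07; python3 - <<'E'
from h import *
im,d=read_camera("wrist");cv2.imwrite("pics/w3.png",cv2.resize(im[140:300,160:360],None,fx=3,fy=3))
E
```

```text
t 7.9 pos [0.445  0.1327 0.0873] Z [ 0.003  0.007 -1.   ] F [ 1.05 -0.05  0.55] tool mm [-4.1  7.3 17.3]
```

View pics/w3.png

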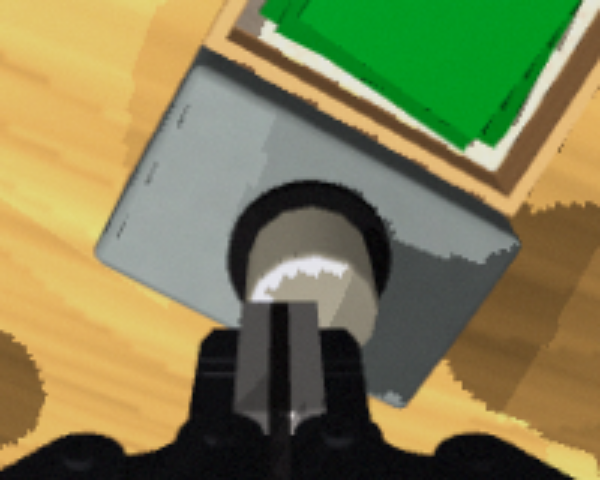

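The view agrees with the state: the key is about 7 mm to the tool's +y side of the fingertips. I'll correct, check again, then press.

>>> apply_moves(increments=[0, -4, 7, 0, 0, 0, 0, 0, 0, 0, 0, 0, 0, 0, 0])

```text
t: 8.32
eef_pos: [0.4449, 0.1239, 0.0888]
tool_rot: [-0.003, 0.982, 0.191, 0.004]
contact_force: [-0.0, -0.3, 0.8]
gripper_width: 0.005
```

```bash
python3 to.py .444 .1245 .07
```

```text
t 8.325 pos [0.4449 0.1239 0.0888] Z [ 0.006  0.008 -1.   ] F [-0.01 -0.29  0.76] tool mm [-0.8 -0.8 18.8]
```

>>> apply_moves(increments=[0, 0, 0, 8, 0, 0, 0, 0, 6, 0, 0, 0, 0, 4, 0, 0, 0, 0, 4, 0, 0, 0, 0, 4, 0])

```text
t: 8.95
eef_pos: [0.4454, 0.124, 0.0614]
tool_rot: [-0.003, 0.982, 0.191, 0.004]
contact_force: [-0.6, -0.8, 3.1]
gripper_width: -0.002
```

```bash
python3 to.py .444 .1245 .058
```

```text
t 8.95 pos [0.4454 0.124  0.0614] Z [ 0.006  0.007 -1.   ] F [-0.62 -0.83  3.09] tool mm [-1.1 -1.   3.4]
```

>>> apply_moves(increments=[0, 0, 0, 4, 0, 0, 0, 0, 1.5, 0, 0, 0, 0, -10, 0, 0, 0, 0, -30, 0, 0, 0, 0, -40, 0, 0, 0, 0, -15, 0, 0, 0, 0, 0, 0])

```text
t: 9.82
eef_pos: [0.4442, 0.1238, 0.154]
tool_rot: [-0.003, 0.981, 0.191, 0.003]
contact_force: [-0.9, -0.3, -0.2]
gripper_width: -0.002
```

```bash
python3 to.py .5098 -.3318 .18; python3 - <<'E'
from h import *
im,d=read_camera("side");W=cloud("side",d)
im,dt=read_camera("top");Wt=cloud("top",dt)
for c in((.455,.346),(.444,.1245),(.459,-.12),(.51,-.332)):
 for w in(W,Wt):
  m=(np.hypot(w[...,0]-c[0],w[...,1]-c[1])<.01)&(w[...,2]<.08);print(c,m.sum(),np.median(w[m],0).round(4) if m.sum() else 0)
E
```

```text
t 9.825 pos [0.4442 0.1238 0.154 ] Z [ 0.005  0.008 -1.   ] F [-0.92 -0.32 -0.17] tool mm [-110.2  446.7  -29.2]
(0.455, 0.346) 48 [0.455  0.3474 0.0587]
(0.455, 0.346) 43 [0.4547 0.3468 0.0588]
(0.444, 0.1245) 31 [0.4442 0.1252 0.059 ]
(0.444, 0.1245) 0 0
(0.459, -0.12) 12 [ 0.4555 -0.1162  0.0708]
(0.459, -0.12) 48 [ 0.4584 -0.1195  0.0706]
(0.51, -0.332) 0 0
(0.51, -0.332) 44 [ 0.5099 -0.3317  0.0701]
```

Green is down, and ruby and blue are still up. I'll raise a little, then cross over ruby to blue.

>>> apply_moves(increments=[0, 0, 0, -40, 0, 0, -8, 30, -10, 0, 0, -13, 52, 0, 0, 0, -13, 52, 0, 0, 0, -13, 52, 0, 0, 0, -13, 52, 0, 0, 0, -13, 52, 0, 0, 0, -13, 52, 0, 0, 0, -13, 52, 0, 0, 0, -8, 35, 0, 0, 0, -3, 13, 0, 0, 0, 0, 0, 0, 0])

```text
t: 11.42
eef_pos: [0.5031, -0.3386, 0.1807]
tool_rot: [-0.01, 0.981, 0.195, -0.011]
contact_force: [0.4, 0.9, -0.6]
gripper_width: 0.001
```

```bash
python3 to.py .5098 -.3318 .09
```

```text
t 11.425 pos [ 0.5031 -0.3386  0.1807] Z [-0.025  0.015 -1.   ] F [ 0.43  0.88 -0.56] tool mm [10.3 -1.6 90.6]
```

>>> apply_moves(increments=[0, 8, -2, 20, 0, 0, 0, 0, 30, 0, 0, 0, 0, 25, 0, 0, 0, 0, 10, 0, 0, 0, 0, 0, 0])

```text
t: 12.05
eef_pos: [0.5094, -0.3203, 0.0894]
tool_rot: [-0.013, 0.979, 0.201, -0.011]
contact_force: [0.9, -0.5, 0.1]
gripper_width: -0.0
```

```bash
python3 to.py .5098 -.3318 .088
```

```text
t 12.05 pos [ 0.5094 -0.3203  0.0894] Z [-0.027  0.021 -0.999] F [ 0.88 -0.55  0.07] tool mm [-4.1 10.8  1.1]
```

>>> apply_moves(increments=[0, -4, 10, 0, 0, 0, 0, 0, 0, 0, 0, 0, 0, 0, 0])

```text
t: 12.42
eef_pos: [0.5112, -0.3322, 0.0913]
tool_rot: [-0.012, 0.979, 0.201, -0.01]
contact_force: [0.2, 0.5, -0.0]
gripper_width: 0.001
```

```bash
python3 to.py .5098 -.3318 .07; python3 - <<'E'
from h import *
im,d=read_camera("wrist");cv2.imwrite("pics/w4.png",cv2.resize(im[140:300,160:360],None,fx=3,fy=3))
E
```

```text
t 12.425 pos [ 0.5112 -0.3322  0.0913] Z [-0.023  0.019 -1.   ] F [ 0.18  0.49 -0.01] tool mm [-0.8 -0.3 21.3]
```

View pics/w4.png

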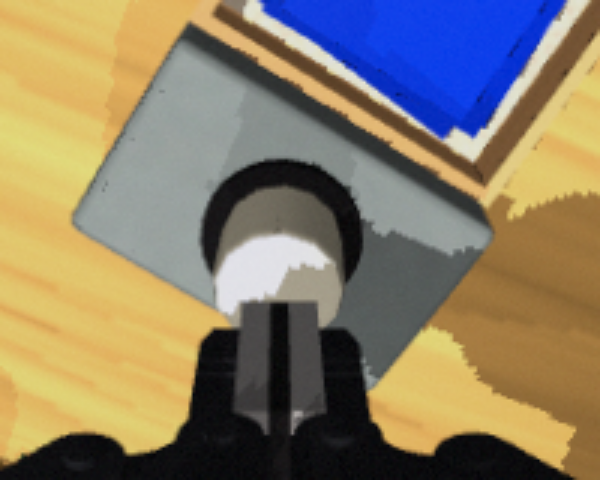

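The fingertips are centred on the blue station's key.

>>> apply_moves(increments=[0, 0, 0, 10, 0, 0, 0, 0, 7, 0, 0, 0, 0, 4, 0, 0, 0, 0, 4, 0, 0, 0, 0, 4, 0])

```text
t: 13.1
eef_pos: [0.5108, -0.3322, 0.0611]
tool_rot: [-0.011, 0.98, 0.201, -0.009]
contact_force: [-0.1, -0.8, 3.5]
gripper_width: -0.003
```

```bash
python3 to.py .5098 -.3318 .057
```

```text
t 13.1 pos [ 0.5108 -0.3322  0.0611] Z [-0.022  0.018 -1.   ] F [-0.1  -0.79  3.47] tool mm [-0.7 -0.7  4.2]
```

>>> apply_moves(increments=[0, 0, 0, 4, 0, 0, 0, 0, 1.5, 0, 0, 0, 0, -10, 0, 0, 0, 0, -30, 0, 0, 0, 0, -50, 0, 0, 0, 0, -50, 0, 0, 0, 0, -20, 0, 0, 0, 0, 0, 0, 0, 0, 0, 0, 0])

```text
t: 14.22
eef_pos: [0.5133, -0.3337, 0.2203]
tool_rot: [-0.012, 0.979, 0.201, -0.01]
contact_force: [0.1, -0.3, -1.1]
gripper_width: 0.0
```

```bash
python3 - <<'E'
from h import *
a=np.load("top0.npy");i0=cv2.imread("pics/top0.png")
im,d=read_camera("side");W=cloud("side",d);cv2.imwrite("pics/s9.png",im)
im,dt=read_camera("top");Wt=cloud("top",dt);cv2.imwrite("pics/t9.png",im)
for c in((.455,.346),(.444,.1245),(.459,-.12),(.51,-.332)):
 for w in(W,Wt):
  m=(np.hypot(w[...,0]-c[0],w[...,1]-c[1])<.01)&(w[...,2]<.08);print(c,m.sum(),np.median(w[m],0).round(4) if m.sum() else 0)
E
```

```text
(0.455, 0.346) 48 [0.455  0.3459 0.0583]
(0.455, 0.346) 44 [0.4544 0.3459 0.0583]
(0.444, 0.1245) 32 [0.4442 0.1251 0.0586]
(0.444, 0.1245) 46 [0.4441 0.1239 0.0582]
(0.459, -0.12) 19 [ 0.4593 -0.1208  0.0704]
(0.459, -0.12) 49 [ 0.4584 -0.1194  0.0702]
(0.51, -0.332) 12 [ 0.5108 -0.3314  0.0584]
(0.51, -0.332) 48 [ 0.5098 -0.332   0.0588]
```

View pics/t9.png

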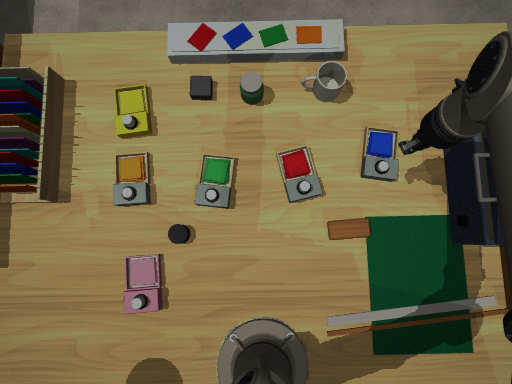

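View pics/s9.png

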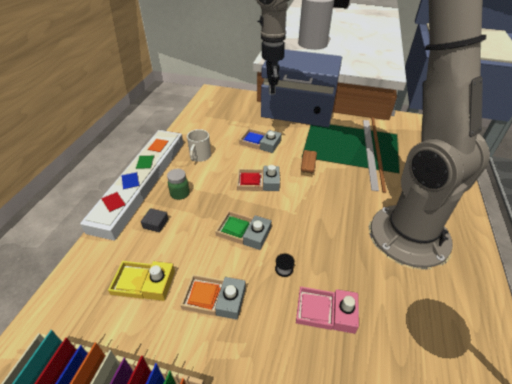

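Three keys are down, ruby is up, nothing else has moved, and the arm is clear. Handing in.

```bash
python3 -c "
from station import *
print(get_obs()['contact_force']);print(hand_in())"
```

```text
[-0.24464172  0.73187747  0.51519783]
the job is handed in; nothing more can be done
None
```

I pressed the amber, green and blue keys in that order with the closed fingertips, then lifted clear and handed the job in at about 14.3 s. The hand-in gave no verdict.

- **Keys:** in the last depth readings from both cameras, the amber, green and blue key tops are at 58–59 mm, which is fully down. Ruby's is at 70 mm, still up.
- **Forces:** the highest force I saw was about 8 N, on the amber key. Forces were only read at the end of each move call. For green and blue the last readings while pressing were about 3 N and 3.5 N, before a final 5.5 mm push that I did not measure.
- **Other things on the bench:** by eye, the offcuts, mug, jar, weight, spool and brush are where they were in the first pictures. I did not measure their positions.
- **Disagreements:**
  - The trained networks mixed up the look-alike stations and missed the blue key in the top view, so I took the key positions from colour and depth instead.
  - The arm drifted up to about 11 mm sideways during travel. I corrected that before each press.

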